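Reset and restart the game timer

TASK

Get the black game timer ready for the next round: with one fingertip on each of its two yellow keys, press both right down together, keep them down for about two seconds, and let them both come up. Then press its green start key right down with a fingertip, let it come up, and draw back. Only touch the keys: grasp or lift nothing, do not shove the timer about, and leave the white timer and everything else on the table alone.

Things in the scene. Friction and masses are not known exactly. Their poses are not given: they have to be found in the camera images.
- timer: The black game timer, the one to reset: black case with a grey band. Case 120 mm front to back (x), 190 mm wide (y), 45 mm high on rubber feet, roughly 1 kg, loose on the table. Origin: centre of its underside; x points to its back, y to its left, z up. On top: two yellow keys near the front at x = -30 mm, y = +27 and -27 mm (54 mm between centres), one green start key near the back at x = +30 mm, y = 0, two flat displays beside it.
- yellow_a_top (a point): Left yellow key of the black timer (its +y side). Round cap 28 mm across; the point is the centre of the cap's flat top, which stands 14 mm proud of the case (59 mm above the table) when up, and goes down with the cap. 
- yellow_b_top (a point): Right yellow key of the black timer (its -y side), 54 mm from the left one. Round cap 28 mm across; the point is the centre of the cap's flat top, which stands 14 mm proud of the case (59 mm above the table) when up, and goes down with the cap. 
- start_top (a point): Green start key of the black timer, 60 mm behind the line of the yellow keys. Round cap 28 mm across; the point is the centre of the cap's flat top, which stands 14 mm proud of the case (59 mm above the table) when up, and goes down with the cap. 
- yellow_a (a joint): Left yellow key of the black timer. Travel: 0 = up, 0.008 m = right down (then 6 mm proud). Spring: starts to move at 1.2 N, right down at 4 N, comes up by itself.
- yellow_b (a joint): Right yellow key of the black timer. Travel: 0 = up, 0.008 m = right down (then 6 mm proud). Spring: starts to move at 1.2 N, right down at 4 N, comes up by itself.
- start (a joint): Green start key of the black timer. Travel: 0 = up, 0.008 m = right down (then 6 mm proud). Spring: starts to move at 1.2 N, right down at 4 N, comes up by itself.
- spare_timer: Another timer of the same make, white with two blue keys and a green one; to be left alone. Case 120 mm front to back (x), 190 mm wide (y), 45 mm high on rubber feet, roughly 1 kg, loose on the table. Origin: centre of its underside; x points to its back, y to its left, z up. 
- blue_a (a joint): Left blue key of the white timer; not to be pressed. Travel: 0 = up, 0.008 m = right down (then 6 mm proud). Spring: starts to move at 1.2 N, right down at 4 N, comes up by itself.
- blue_b (a joint): Right blue key of the white timer; not to be pressed. Travel: 0 = up, 0.008 m = right down (then 6 mm proud). Spring: starts to move at 1.2 N, right down at 4 N, comes up by itself.
- spare_start (a joint): Green key of the white timer; not to be pressed. Travel: 0 = up, 0.008 m = right down (then 6 mm proud). Spring: starts to move at 1.2 N, right down at 4 N, comes up by itself.
- red_pawn: Red plastic pawn standing in front of the black timer, 26 mm across, 45 mm high; origin: centre of its foot. Bystander.
- purple_pawn: Purple plastic pawn standing in front of the black timer, 26 mm across, 45 mm high; origin: centre of its foot. Bystander.
- die: Orange die, 18 mm, behind the black timer; origin: centre of its underside. Bystander.
- card_box: Navy blue and lime card box lying flat in front of the white timer, 65 x 95 x 25 mm; origin: centre of its underside. Bystander.
- ribbon_spool: Gold ribbon spool with black flanges, standing, 52 mm across, 55 mm high; origin: centre of its underside. Bystander.
- tape_dispenser: Black tape dispenser, 50 x 120 mm, 68 mm high; origin: centre of its underside. Bystander.
- pen: Black and brass pen lying beside the token tray at the back, about 110 mm long, 10 mm thick; origin: its middle on the table. Bystander.

How it is judged:
By the outcome, as a careful person would: the job done as asked, in the order asked, and still so for the second after the job is handed in, with the robot touching nothing.
It also fails if it takes over 48 s, if anything falls off the work surface, if the arm or the gripper's body presses on something with over 40 N, if the wrist force passes 120 N, or if a joint passes its speed limit or range.

ROBOT

A 6-joint arm with a two-finger parallel gripper is mounted at the origin on the work surface. World frame = base frame: x ahead of the robot, y to its left, z up, the work surface at z = 0. Lengths are in m, angles in rad, forces in N, time in s.
With the tool pointing down it reaches from about 0.4 to 0.925 m from the base axis. Payload 12.5 kg.
Tool frame: the origin (TCP) lies at the very end of the fingers, on their centre line; the grasp point (between the pads) lies 19 mm behind it; x points along the fingers, y is the direction in which the jaws open and shut, and the axes are right-handed (so a half turn about x gives the same grasp; the last joint's range is limited). The gripper opens to 95 mm and grips with 3 to 60 N. Pads are 20 mm wide; open, the fingers measure 119 mm over their backs; the gripper's body (75 mm by 180 mm) begins 59 mm behind the grasp point.
Start: joints at [1.055, 0.491, 1.559, -0, 1.092, -0.106], TCP at [0.249, 0.573, 0.215] pointing down, gripper open.
Joint ranges: [-3.1, 3.1], [-0.84, 2.19], [0.05, 2.79], [-1.13, 4.28], [0.06, 2.93], [-2.69, 2.69]. Speed limits (rad/s): [2.22, 2.22, 2.79, 3.14, 3.14, 3.14].

INTERFACE

Orientations are given as a 3x3 rotation matrix whose columns are the frame's x, y, z axes.
In Python, from station import bot, cams gives the robot as it stands. The module is installed in compiled form; this text tells all that it offers.
- The arm moves only by the tool move_arm, never from a script. Its argument "series" is a list of rows, each a list of 3 entries, a list of its own where there are three numbers: the finger opening in cm, from 0 to 9.51, then the shift along the world's x, y, z in cm, then the turn, a rotation vector about the world's x, y, z in rad. In form: [[gripper, [tx, ty, tz], [wx, wy, wz]], ...]. A call has 1 to 10 rows; each row shifts and turns the commanded pose from where the row before left it; what a row does not reach is not made up. A row lasts 1/12 s, in which the tool goes at most 41.7 mm and 7.16 degrees, less where a joint would pass 70% of its speed; a pose out of reach is approached as far as the arm can. A call with a gripper value outside its range is refused whole. The fingers move at their own pace and stop on an object; "newtons" is the grip in N (left out, the last holds). Time passes only in rows, so rows that do not move let the fingers close. It gives the time, the measured TCP pose, the force and the opening at its end, in the units of the state.
- bot.get_state(): the state, without advancing time (a new reading comes with each control period).
- cams.camera(name): name is "scene" or "top" or "wrist"; returns the picture (384x512x3 uint8, red, green, blue); there is no depth.
- cams.camera_params(name): a dict with "camera_matrix" (3x3 intrinsics, pixels), "k1" (the pictures are not rectified: a ray, as slopes to the right and down, at radius r is drawn at 1 + k1 r^2 times it, then the intrinsics apply), "R" (3x3) and "t" (3): a world point X has camera coordinates R X + t. Camera axes: x right, y down, z forward; pixel columns grow to the right and rows downward; lengths in m; the calibration is good to about 2 mm. A picture is of the moment at which its call begins: read the wrist's pose just before it. camera_params takes no time and is no camera call; for the wrist camera it gives the pose at the moment of the call.
- bot.sign_off(): hands the job in, once; it reports no verdict.
The state is a dict: "time": time; "joint_positions": joint angles; "qvel": joint speeds; "tau": joint torques, N m; "tcp_pos": TCP position; "tool_rot": TCP orientation; "ft_force": force on the tool from outside, world axes, zero at the start; "torque": the same for the moment, N m; "grip_width": finger opening in m.
Only numpy, scipy, OpenCV 4.12 (cv2) and the standard library are available. Lean on these libraries where they do the work, as an engineer would, in place of code of your own. Each camera call takes 0.05 s, during which the arm holds its last target.

## Working session

There is one attempt and no reset: what is moved stays moved. The work goes in short steps, Python scripts to look and compute and a tool call to move; the robot and the scene stay as the last step left them, time stands still between calls to the robot, and variables do not carry over. Pictures are saved under pics/ and viewed, and the job is handed in when it is done.

Besides the shell and the picture viewer there is one more tool, called after "Request:" by a JSON object that holds its "method" and its "body", one argument or row to a line. move_arm: Moves the arm, as the interface text tells. Its arguments: {"type":"object","properties":{"series":{"type":"array","items":{"type":"array"}},"newtons":{"type":"number"}},"required":["series"]}

```bash
mkdir -p pics
python3 - <<'E'
from station import bot,cams
import cv2
s=bot.get_state()
for k,v in s.items(): print(k,v)
for n in ["scene","top"]:
    cv2.imwrite(f"pics/{n}0.png",cams.camera(n)[:,:,::-1])
    p=cams.camera_params(n); print(n,p)
E
```

```text
time 0.0
joint_positions [ 1.05538104e+00  4.91537166e-01  1.55942274e+00 -6.24999510e-05
  1.09170871e+00 -1.05598005e-01]
qvel [ 0.00031936 -0.00058329  0.00110087  0.00072937 -0.00196958  0.00029443]
tau [ 2.47526441e-03 -6.12655020e+01 -2.58182395e+01  6.94748084e-02
  4.82667563e-02 -5.48230389e-05]
tcp_pos [0.24890149 0.57304383 0.21408486]
tool_rot [[-4.82080847e-04  3.98415039e-01  9.17205116e-01]
 [-9.63521788e-04  9.17204612e-01 -3.98415326e-01]
 [-9.99999420e-01 -1.07581551e-03 -5.82852055e-05]]
ft_force [ 0.09575789 -0.34944352  0.88781752]
torque [-0.05055622  0.03077685 -0.01996354]
grip_width 0.09520282346931974
scene {'camera_matrix': array([[488.46642562,   0.        , 251.38997706],
       [  0.        , 488.46642562, 190.51054896],
       [  0.        ,   0.        ,   1.        ]]), 'k1': 0.05265518626795065, 'R': array([[ 0.42195087,  0.90646211, -0.01684971],
       [ 0.56485615, -0.27738244, -0.77717213],
       [-0.7091509 ,  0.31841079, -0.62906246]]), 't': array([-0.19935404, -0.23867024,  1.5657278 ])}
top {'camera_matrix': array([[357.62471592,   0.        , 249.63525965],
       [  0.        , 357.62471592, 192.80280455],
       [  0.        ,   0.        ,   1.        ]]), 'k1': 0.030081387553607033, 'R': array([[-0.02304199, -0.99966983,  0.01137092],
       [-0.9977322 ,  0.02227485, -0.06351611],
       [ 0.06324186, -0.01280867, -0.99791603]]), 't': array([-0.03150976,  0.53126628,  0.9164754 ])}
```

View pics/scene0.png

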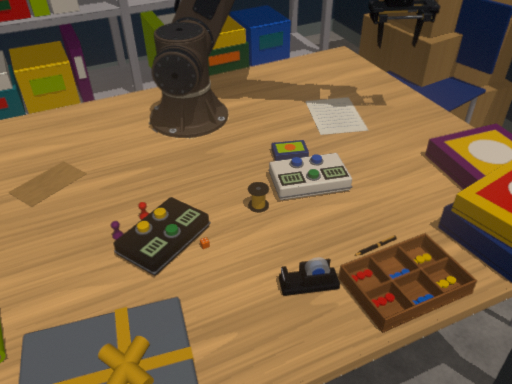

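View pics/top0.png

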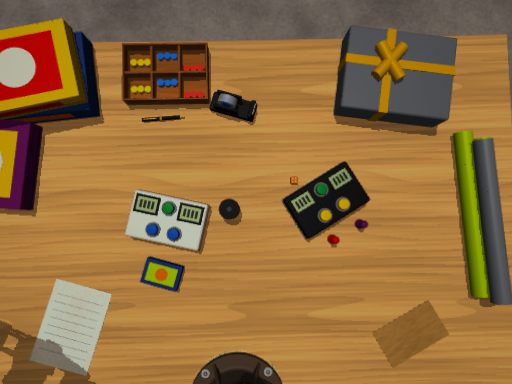

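The scene and top views agree. In the top view the black timer is near (326,200), with yellow keys near (325,215) and (344,204) and green near (321,189). The pawns stand at (333,240) and (361,224), and the die at (294,180).

```bash
cat > h.py <<'E'
import numpy as np,cv2
from station import bot,cams
def ray(p,uv):
    K=p["camera_matrix"];d=np.array([(uv[0]-K[0,2])/K[0,0],(uv[1]-K[1,2])/K[1,1]])
    s=d.copy()
    for _ in range(20): s=d/(1+p["k1"]*(s@s))
    R=p["R"];return -R.T@p["t"],R.T@np.array([s[0],s[1],1])
def onplane(p,uv,z):
    o,d=ray(p,uv);return o+d*(z-o[2])/d[2]
def proj(p,X):
    c=p["R"]@np.array(X)+p["t"];s=c[:2]/c[2];s=s*(1+p["k1"]*(s@s));K=p["camera_matrix"]
    return np.array([K[0,0]*s[0]+K[0,2],K[1,1]*s[1]+K[1,2]])
def blobs(img,lo,hi,amin=8,box=None):
    h=cv2.cvtColor(img,cv2.COLOR_RGB2HSV);m=cv2.inRange(h,np.array(lo),np.array(hi))
    if box: 
        z=np.zeros_like(m);x0,y0,x1,y1=box;z[y0:y1,x0:x1]=m[y0:y1,x0:x1];m=z
    n,l,st,c=cv2.connectedComponentsWithStats(m)
    return [(c[i].round(2),st[i].tolist()) for i in range(1,n) if st[i][4]>=amin]
E
python3 - <<'E'
from h import *
for n,box in [("top",(280,160,375,245)),("scene",(110,195,215,275))]:
    img=cv2.imread(f"pics/{n}0.png")[:,:,::-1].copy();p=cams.camera_params(n)
    for nm,lo,hi,z in [("yel",(20,150,120),(32,255,255),.059),("grn",(50,120,60),(90,255,255),.059),("red",(0,180,80),(6,255,255),.03),("pur",(130,80,30),(160,255,255),.03),("die",(7,200,150),(14,255,255),.009)]:
        for c,st in blobs(img,lo,hi,8,box): print(n,nm,c,st,onplane(p,c,z).round(4))
    cv2.imwrite(f"pics/{n}_crop.png",cv2.resize(img[box[1]-10:box[3]+10,box[0]-10:box[2]+10],None,fx=5,fy=5,interpolation=2)[:,:,::-1])
E
```

```text
top yel [343.46 203.33] [339, 198, 10, 11, 91] [ 0.4963 -0.276   0.059 ]
top yel [325.22 214.89] [320, 210, 11, 11, 94] [ 0.4686 -0.2296  0.059 ]
top grn [321.47 188.82] [317, 184, 10, 11, 88] [ 0.5337 -0.2226  0.059 ]
top red [332.95 239.11] [328, 235, 11, 9, 76] [ 0.4063 -0.2534  0.03  ]
top pur [360.66 223.66] [356, 220, 11, 8, 70] [ 0.4441 -0.3259  0.03  ]
top die [294.46 179.62] [291, 176, 7, 7, 24] [ 0.5632 -0.1628  0.009 ]
scene yel [159.63 212.58] [154, 208, 12, 11, 108] [ 0.4786 -0.2324  0.059 ]
scene yel [142.79 225.98] [137, 221, 12, 11, 113] [ 0.5055 -0.2787  0.059 ]
scene grn [171.17 228.83] [165, 224, 13, 11, 109] [ 0.5418 -0.2252  0.059 ]
scene red [142.68 210.07] [139, 202, 9, 17, 88] [ 0.4186 -0.2602  0.03  ]
scene die [204.63 241.77] [200, 238, 9, 8, 35] [ 0.5629 -0.159   0.009 ]
```

Request:
{"method": "move_arm", "body": {
  "series": [
    [9.5, [2.2, -3.5, 0], [0, 0, -0.11]],
    [9.5, [2.2, -3.5, 0], [0, 0, -0.11]],
    [9.5, [2.2, -3.5, 0], [0, 0, -0.11]],
    [9.5, [2.2, -3.5, 0], [0, 0, -0.11]],
    [9.5, [2.2, -3.5, 0], [0, 0, -0.11]],
    [9.5, [2.2, -3.5, 0], [0, 0, -0.11]],
    [9.5, [2.2, -3.5, 0], [0, 0, -0.11]],
    [9.5, [2.2, -3.5, 0], [0, 0, -0.11]],
    [9.5, [2.2, -3.5, 0], [0, 0, -0.11]],
    [9.5, [2.2, -3.5, 0], [0, 0, -0.11]]
  ]
}}

```text
time: 0.93
tcp_pos: [0.4696, 0.2213, 0.2146]
tool_rot: [[-0.0, 0.998, 0.056], [-0.0, 0.056, -0.998], [-1.0, -0.0, 0.0]]
ft_force: [1.2, 1.1, -0.4]
grip_width: 0.095
```

Request:
{"method": "move_arm", "body": {
  "series": [
    [4.2, [0, -4, 0], [0, 0, -0.11]],
    [4.2, [0, -4, 0], [0, 0, -0.11]],
    [4.2, [0, -4, 0], [0, 0, -0.11]],
    [4.2, [0, -4, 0], [0, 0, -0.11]],
    [4.2, [0, -4, 0], [0, 0, -0.11]],
    [4.2, [0, -4, 0], [0, 0, -0.11]],
    [4.2, [0, -4, 0], [0, 0, -0.11]],
    [4.2, [0, -4, 0], [0, 0, -0.11]],
    [4.2, [0, -4, 0], [0, 0, -0.11]],
    [4.2, [0, -4, 0], [0, 0, -0.11]]
  ]
}}

```text
time: 1.77
tcp_pos: [0.4685, -0.1787, 0.2146]
tool_rot: [[-0.0, 0.502, -0.865], [0.0, -0.865, -0.502], [-1.0, -0.0, 0.0]]
ft_force: [1.6, 0.3, -0.9]
grip_width: 0.043
```

Request:
{"method": "move_arm", "body": {
  "series": [
    [4.2, [0, 0, 0], [0, 0, 0]],
    [4.2, [0, 0, 0], [0, 0, 0]],
    [4.2, [0, 0, 0], [0, 0, 0]]
  ]
}}

```text
time: 2.02
tcp_pos: [0.4687, -0.1764, 0.2144]
tool_rot: [[-0.001, 0.507, -0.862], [0.0, -0.862, -0.507], [-1.0, -0.001, 0.0]]
ft_force: [-0.7, -0.1, 0.5]
grip_width: 0.0422
```

Run:
```python
from h import *
s=bot.get_state();p=cams.camera_params("wrist");img=cams.camera("wrist")
cv2.imwrite("pics/w1.png",img[:,:,::-1])
print(s["time"],s["tcp_pos"],s["tool_rot"],s["grip_width"],s["ft_force"],s["joint_positions"])
print("cam pos",-p["R"].T@p["t"],p)
for nm,X in [("a",(.4686,-.2296,.059)),("b",(.4963,-.276,.059)),("g",(.5337,-.2226,.059))]: print(nm,proj(p,X))
```

```text
2.0167 [ 0.46866391 -0.17642729  0.21435384] [[-7.42984363e-04  5.07444716e-01 -8.61683996e-01]
 [ 4.98787845e-04 -8.61683938e-01 -5.07445112e-01]
 [-9.99999600e-01 -8.06821287e-04  3.87110436e-04]] 0.04218845667357163 [-0.73718741 -0.14487292  0.50153868] [-4.92067165e-01  3.15886869e-01  1.85683596e+00  1.07412689e-04
  9.69760318e-01  5.46451294e-01]
cam pos [ 0.53406193 -0.13849318  0.38445189] {'camera_matrix': array([[340.4507659 ,   0.        , 251.3273594 ],
       [  0.        , 340.4507659 , 192.09712187],
       [  0.        ,   0.        ,   1.        ]]), 'k1': -0.10498390905187882, 'R': array([[ 5.07665323e-01, -8.61553928e-01, -8.65042071e-04],
       [-8.29217246e-01, -4.88883140e-01,  2.70909643e-01],
       [-2.33826172e-01, -1.36814124e-01, -9.62604393e-01]]), 't': array([-0.3901115 ,  0.27099465,  0.47600491])}
a [296.69941467 202.7120015 ]
b [349.86941834 202.35852027]
g [326.80345305 143.46901652]
```

View pics/w1.png

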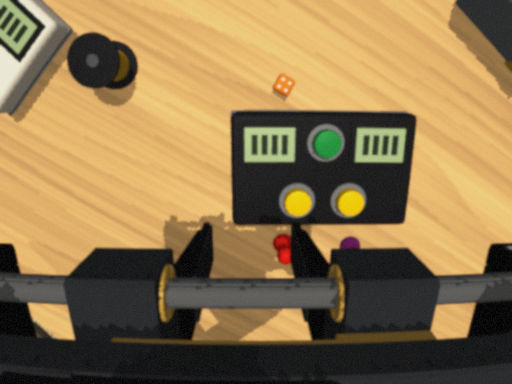

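The wrist view shows the black timer squarely. The yellow keys are at about (298,203) and (350,203) and green at (326,143), within 1–2 px of the positions predicted from the top camera. I'll refine with blobs next.

Run:
```python
from h import *
p=cams.camera_params("wrist");img=cv2.imread("pics/w1.png")[:,:,::-1].copy()
P={}
for nm,lo,hi in [("yel",(20,150,120),(32,255,255)),("grn",(50,120,60),(90,255,255))]:
    for c,st in blobs(img,lo,hi,40,(230,105,420,230)):
        X=onplane(p,c,.059); print(nm,c,st,X.round(4))
        print("  size mm", [round(1000*np.linalg.norm(onplane(p,(c[0]+k*st[2]/2,c[1]+(1-k)*st[3]/2),.059)-X)*2,1) for k in (0,1)])
# timer case from dark mask for yaw
g=cv2.cvtColor(img,cv2.COLOR_RGB2GRAY);m=np.zeros_like(g);m[100:232,222:425]=(g[100:232,222:425]<60)*255
c=max(cv2.findContours(m,0,2)[0],key=cv2.contourArea)
print(cv2.minAreaRect(c))
```

```text
yel [297.27 202.1 ] [284, 189, 27, 27, 575] [ 0.4696 -0.2292  0.059 ]
  size mm [np.float64(28.8), np.float64(27.3)]
yel [349.98 202.28] [337, 189, 27, 28, 587] [ 0.4967 -0.2755  0.059 ]
  size mm [np.float64(30.1), np.float64(27.9)]
grn [326.77 143.48] [313, 130, 28, 28, 598] [ 0.5339 -0.222   0.059 ]
  size mm [np.float64(27.3), np.float64(27.3)]
((323.0, 171.5), (119.0, 182.0), 90.0)
```

Request:
{"method": "move_arm", "body": {
  "series": [
    [4.2, [0.7, -3.8, 0], [0, 0, 0]],
    [4.2, [0.7, -3.8, 0], [0, 0, 0]],
    [4.2, [0, 0, -3.5], [0, 0, 0]],
    [4.2, [0, 0, -3.5], [0, 0, 0]],
    [4.2, [0, 0, -3.5], [0, 0, 0]],
    [4.2, [0, 0, -2], [0, 0, 0]],
    [4.2, [0, 0, -0.9], [0, 0, 0]],
    [4.2, [0, 0, 0], [0, 0, 0]],
    [4.2, [0, 0, 0], [0, 0, 0]],
    [4.2, [0, 0, 0], [0, 0, 0]]
  ]
}}

```text
time: 2.9
tcp_pos: [0.4838, -0.2526, 0.0822]
tool_rot: [[0.002, 0.508, -0.861], [-0.001, -0.861, -0.508], [-1.0, 0.002, -0.001]]
ft_force: [0.2, 0.4, -0.1]
grip_width: 0.0424
```

Run:
```python
from h import *
s=bot.get_state()
print(s["time"],s["tcp_pos"],s["tool_rot"].round(4),s["grip_width"],s["ft_force"])
T=s["tcp_pos"];y=s["tool_rot"][:,1]
for k in (-1,1): print("finger",T+k*y*(s["grip_width"]/2+.006))
for n,b in [("wrist",None),("scene",(90,180,240,290)),("top",(270,150,390,250))]:
    im=cams.camera(n)
    if b: im=cv2.resize(im[b[1]:b[3],b[0]:b[2]],None,fx=5,fy=5,interpolation=2)
    cv2.imwrite(f"pics/{n}2.png",im[:,:,::-1])
```

```text
2.9 [ 0.48383571 -0.25263593  0.08215024] [[ 1.900e-03  5.080e-01 -8.614e-01]
 [-1.400e-03 -8.614e-01 -5.080e-01]
 [-1.000e+00  2.100e-03 -9.000e-04]] 0.04238433752992754 [ 0.21780818  0.3781187  -0.09633552]
finger [ 0.47002192 -0.22921393  0.08209196]
finger [ 0.49764951 -0.27605792  0.08220853]
```

View pics/wrist2.png

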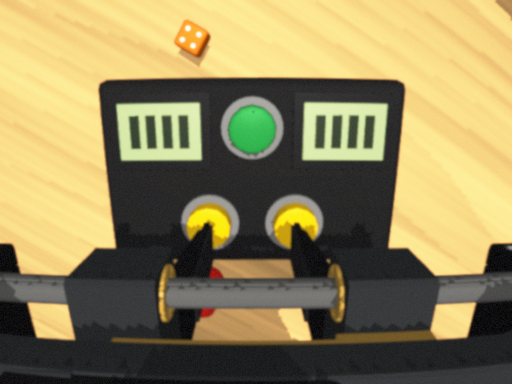

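View pics/scene2.png

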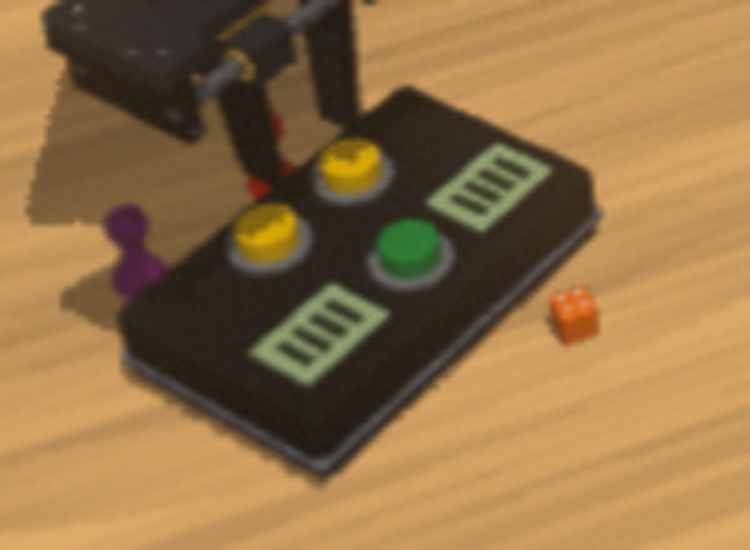

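The fingertips hang above both yellow caps: the wrist view shows them at (208,228) and (297,228), on the cap axes. They are still in the air, and the pawns are clear. I'll descend slowly.

Request:
{"method": "move_arm", "body": {
  "series": [
    [4.2, [-0.1, 0, -0.5], [0, 0, 0]],
    [4.2, [0, 0, -0.5], [0, 0, 0]],
    [4.2, [0, 0, -0.5], [0, 0, 0]],
    [4.2, [0, 0, -0.3], [0, 0, 0]],
    [4.2, [0, 0, -0.3], [0, 0, 0]],
    [4.2, [0, 0, -0.3], [0, 0, 0]],
    [4.2, [0, 0, 0], [0, 0, 0]],
    [4.2, [0, 0, 0], [0, 0, 0]]
  ]
}}

```text
time: 3.72
tcp_pos: [0.4819, -0.2527, 0.0566]
tool_rot: [[-0.0, 0.507, -0.862], [0.0, -0.862, -0.507], [-1.0, -0.0, 0.0]]
ft_force: [-2.5, 0.7, 3.5]
grip_width: 0.0418
```

Request:
{"method": "move_arm", "body": {
  "series": [
    [4.2, [0, 0, -0.3], [0, 0, 0]],
    [4.2, [0, 0, -0.3], [0, 0, 0]],
    [4.2, [0, 0, -0.1], [0, 0, 0]],
    [4.2, [0, 0, 0], [0, 0, 0]]
  ]
}}

```text
time: 4.05
tcp_pos: [0.482, -0.2527, 0.0511]
tool_rot: [[0.001, 0.507, -0.862], [-0.001, -0.862, -0.507], [-1.0, 0.001, -0.0]]
ft_force: [-5.6, 3.5, 19.1]
grip_width: 0.0423
```

Request:
{"method": "move_arm", "body": {
  "series": [
    [4.2, [0, 0, 0], [0, 0, 0]],
    [4.2, [0, 0, 0], [0, 0, 0]],
    [4.2, [0, 0, 0], [0, 0, 0]],
    [4.2, [0, 0, 0], [0, 0, 0]],
    [4.2, [0, 0, 0], [0, 0, 0]],
    [4.2, [0, 0, 0], [0, 0, 0]],
    [4.2, [0, 0, 0], [0, 0, 0]],
    [4.2, [0, 0, 0], [0, 0, 0]]
  ]
}}

```text
time: 4.72
tcp_pos: [0.482, -0.2527, 0.0511]
tool_rot: [[0.001, 0.507, -0.862], [-0.001, -0.862, -0.507], [-1.0, 0.001, -0.0]]
ft_force: [-5.5, 2.4, 20.3]
grip_width: 0.0419
```

Run:
```python
from h import *
im=cams.camera("scene");b=(90,180,240,290)
cv2.imwrite("pics/scene3.png",cv2.resize(im[b[1]:b[3],b[0]:b[2]],None,fx=5,fy=5,interpolation=2)[:,:,::-1])
```

```text
(no output)
```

View pics/scene3.png

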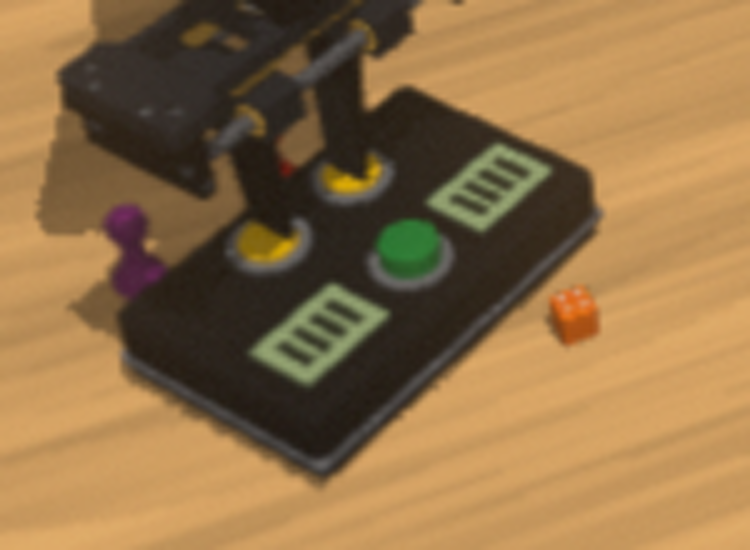

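Both yellow caps are flush low under the fingertips, at (270,243) and (350,178) in the crop, and the timer has not moved. I'll keep holding and then release.

Request:
{"method": "move_arm", "body": {
  "series": [
    [4.2, [0, 0, 0], [0, 0, 0]],
    [4.2, [0, 0, 0], [0, 0, 0]],
    [4.2, [0, 0, 0], [0, 0, 0]],
    [4.2, [0, 0, 0], [0, 0, 0]],
    [4.2, [0, 0, 0], [0, 0, 0]],
    [4.2, [0, 0, 0], [0, 0, 0]],
    [4.2, [0, 0, 0], [0, 0, 0]],
    [4.2, [0, 0, 0], [0, 0, 0]],
    [4.2, [0, 0, 0], [0, 0, 0]],
    [4.2, [0, 0, 0], [0, 0, 0]]
  ]
}}

```text
time: 5.6
tcp_pos: [0.482, -0.2527, 0.0511]
tool_rot: [[0.001, 0.507, -0.862], [-0.001, -0.862, -0.507], [-1.0, 0.001, -0.0]]
ft_force: [-6.7, 2.5, 20.3]
grip_width: 0.042
```

Request:
{"method": "move_arm", "body": {
  "series": [
    [4.2, [0, 0, 0], [0, 0, 0]],
    [4.2, [0, 0, 0], [0, 0, 0]],
    [4.2, [0, 0, 0], [0, 0, 0]],
    [4.2, [0, 0, 0], [0, 0, 0]],
    [4.2, [0, 0, 0.6], [0, 0, 0]],
    [4.2, [0, 0, 1], [0, 0, 0]],
    [4.2, [0, 0, 1.5], [0, 0, 0]],
    [4.2, [0, 0, 1], [0, 0, 0]],
    [4.2, [0, 0, 0], [0, 0, 0]],
    [4.2, [0, 0, 0], [0, 0, 0]]
  ]
}}

```text
time: 6.43
tcp_pos: [0.4822, -0.2528, 0.0911]
tool_rot: [[0.001, 0.507, -0.862], [-0.001, -0.862, -0.507], [-1.0, 0.001, -0.001]]
ft_force: [0.1, -0.0, -0.6]
grip_width: 0.0421
```

Run:
```python
from h import *
s=bot.get_state();p=cams.camera_params("wrist");img=cams.camera("wrist")
cv2.imwrite("pics/w4.png",img[:,:,::-1])
print(s["time"],s["tcp_pos"],s["tool_rot"].round(4),s["grip_width"],s["ft_force"])
for c,st in blobs(img,(50,120,60),(90,255,255),100,(150,60,400,230)): print(c,st,onplane(p,c,.059).round(4))
im=cams.camera("scene");b=(90,180,240,290)
cv2.imwrite("pics/scene4.png",cv2.resize(im[b[1]:b[3],b[0]:b[2]],None,fx=5,fy=5,interpolation=2)[:,:,::-1])
T=s["tcp_pos"];y=s["tool_rot"][:,1];o=s["grip_width"]/2+.006
for k in (-1,1): print("shift cm",(np.array([.5338,-.2222])-(T+k*o*y)[:2])*100)
```

```text
6.4333 [ 0.48218543 -0.25283832  0.09106171] [[ 1.100e-03  5.071e-01 -8.619e-01]
 [-8.000e-04 -8.619e-01 -5.071e-01]
 [-1.000e+00  1.200e-03 -5.000e-04]] 0.042115842502400816 [ 0.11420423 -0.04630141 -0.64396103]
[252.66 125.12] [231, 103, 45, 45, 1576] [ 0.5341 -0.2236  0.059 ]
shift cm [6.53348178 0.7316982 ]
shift cm [3.78943245 5.39596586]
```

View pics/scene4.png

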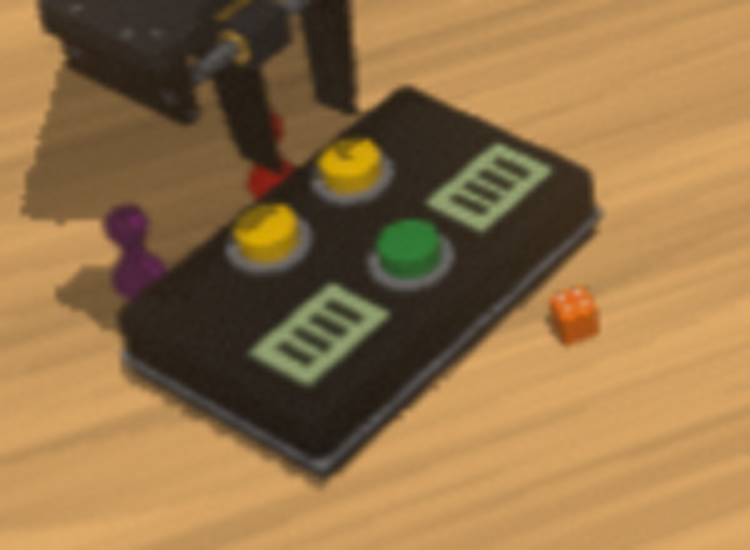

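View pics/w4.png

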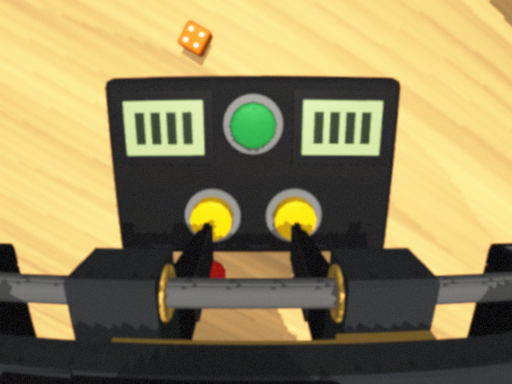

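Both yellow keys are back up and the timer is in place. I'll move the left fingertip over the green key at (253,125) in the wrist view.

Request:
{"method": "move_arm", "body": {
  "series": [
    [4.2, [2.2, 0.2, 0], [0, 0, 0]],
    [4.2, [2.2, 0.2, 0], [0, 0, 0]],
    [4.2, [2.1, 0.3, 0], [0, 0, 0]],
    [4.2, [0, 0, 0], [0, 0, 0]],
    [4.2, [0, 0, -1], [0, 0, 0]],
    [4.2, [0, 0, -0.7], [0, 0, 0]],
    [4.2, [0, 0, 0], [0, 0, 0]],
    [4.2, [0, 0, 0], [0, 0, 0]]
  ]
}}

```text
time: 7.2
tcp_pos: [0.5459, -0.2457, 0.0727]
tool_rot: [[-0.002, 0.507, -0.862], [0.001, -0.862, -0.507], [-1.0, -0.002, 0.001]]
ft_force: [0.3, -0.1, -0.6]
grip_width: 0.0421
```

Run:
```python
from h import *
s=bot.get_state()
print(s["time"],s["tcp_pos"],s["grip_width"],s["ft_force"])
print(s["tcp_pos"]-s["tool_rot"][:,1]*(s["grip_width"]/2+.006))
cv2.imwrite("pics/w5.png",cams.camera("wrist")[:,:,::-1])
im=cams.camera("scene");b=(90,180,240,290)
cv2.imwrite("pics/scene5.png",cv2.resize(im[b[1]:b[3],b[0]:b[2]],None,fx=5,fy=5,interpolation=2)[:,:,::-1])
```

```text
7.2 [ 0.54589908 -0.2456899   0.0727247 ] 0.04209671654730362 [ 0.25947467 -0.08338108 -0.57439122]
[ 0.53219758 -0.22236866  0.07277272]
```

View pics/scene5.png

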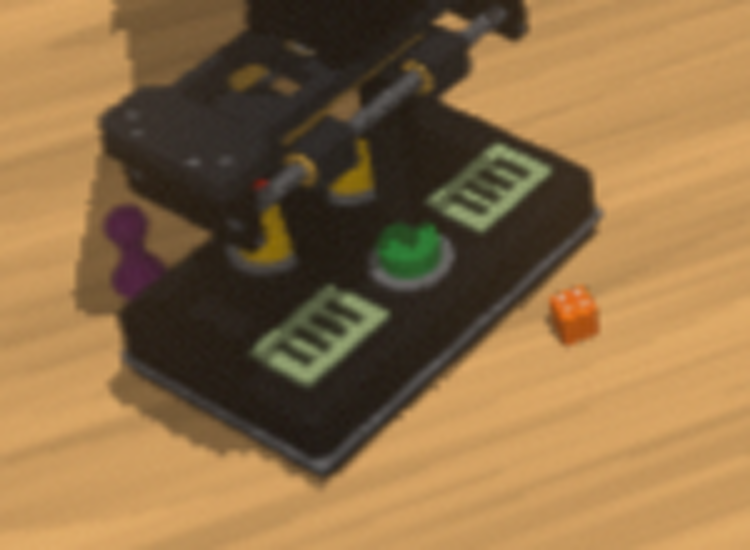

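View pics/w5.png

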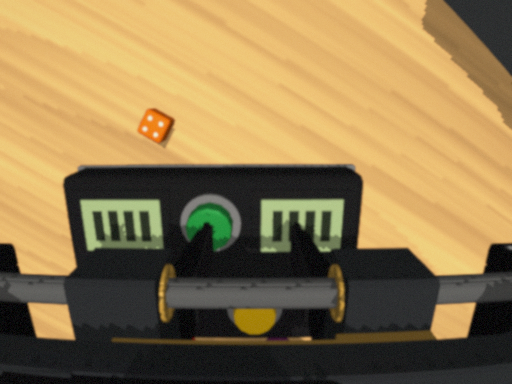

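The left fingertip is centred over green at (210,228), and the other finger hangs above the right display with room to spare. Pressing now.

Request:
{"method": "move_arm", "body": {
  "series": [
    [4.2, [0.1, 0, -0.5], [0, 0, 0]],
    [4.2, [0, 0, -0.5], [0, 0, 0]],
    [4.2, [0, 0, -0.4], [0, 0, 0]],
    [4.2, [0, 0, -0.4], [0, 0, 0]],
    [4.2, [0, 0, -0.3], [0, 0, 0]],
    [4.2, [0, 0, -0.1], [0, 0, 0]],
    [4.2, [0, 0, 0], [0, 0, 0]],
    [4.2, [0, 0, 0], [0, 0, 0]]
  ]
}}

```text
time: 7.97
tcp_pos: [0.548, -0.2457, 0.0518]
tool_rot: [[-0.0, 0.507, -0.862], [-0.0, -0.862, -0.507], [-1.0, 0.0, 0.0]]
ft_force: [-1.2, -0.1, 2.9]
grip_width: 0.0421
```

Not bottomed yet at 2.9 N, so I'll press a little more.

Request:
{"method": "move_arm", "body": {
  "series": [
    [4.2, [-0.1, 0, -0.1], [0, 0, 0]],
    [4.2, [0, 0, -0.1], [0, 0, 0]],
    [4.2, [0, 0, 0], [0, 0, 0]],
    [4.2, [0, 0, 0], [0, 0, 0]],
    [4.2, [0, 0, 0], [0, 0, 0]],
    [4.2, [0, 0, 0], [0, 0, 0]]
  ]
}}

```text
time: 8.47
tcp_pos: [0.5478, -0.2459, 0.0511]
tool_rot: [[0.002, 0.507, -0.862], [-0.001, -0.862, -0.507], [-1.0, 0.002, -0.002]]
ft_force: [-0.1, 2.3, 14.5]
grip_width: 0.0422
```

Run:
```python
from h import *
im=cams.camera("scene");b=(90,180,240,290)
cv2.imwrite("pics/scene6.png",cv2.resize(im[b[1]:b[3],b[0]:b[2]],None,fx=5,fy=5,interpolation=2)[:,:,::-1])
```

Request:
{"method": "move_arm", "body": {
  "series": [
    [4.2, [0, 0, 0.6], [0, 0, 0]],
    [4.2, [0, 0, 1], [0, 0, 0]],
    [4.2, [0, 0, 2], [0, 0, 0]],
    [4.2, [0, 0, 3], [0, 0, 0]],
    [4.2, [0, 0, 3], [0, 0, 0]],
    [4.2, [0, 0, 3], [0, 0, 0]],
    [4.2, [0, 0, 3], [0, 0, 0]],
    [4.2, [0, 0, 2], [0, 0, 0]],
    [4.2, [0, 0, 0], [0, 0, 0]],
    [4.2, [0, 0, 0], [0, 0, 0]]
  ]
}}

```text
time: 9.35
tcp_pos: [0.547, -0.2457, 0.2267]
tool_rot: [[0.002, 0.507, -0.862], [-0.001, -0.862, -0.507], [-1.0, 0.002, -0.001]]
ft_force: [0.2, 0.0, -0.1]
grip_width: 0.0421
```

Request:
{"method": "move_arm", "body": {
  "series": [
    [4.2, [0, 3.5, 0], [0, 0, 0]],
    [4.2, [0, 3.5, 0], [0, 0, 0]],
    [4.2, [0, 3.5, 0], [0, 0, 0]],
    [4.2, [0, 3.5, 0], [0, 0, 0]],
    [4.2, [0, 0, 0], [0, 0, 0]],
    [4.2, [0, 0, 0], [0, 0, 0]],
    [4.2, [0, 0, 0], [0, 0, 0]]
  ]
}}

```text
time: 9.93
tcp_pos: [0.5468, -0.1059, 0.2249]
tool_rot: [[-0.001, 0.508, -0.862], [0.0, -0.862, -0.508], [-1.0, -0.001, 0.001]]
ft_force: [-0.4, -0.4, -0.5]
grip_width: 0.0424
```

Run:
```python
from h import *
s=bot.get_state();print(s["time"],s["tcp_pos"],s["ft_force"])
im=cams.camera("scene");b=(90,180,240,290)
cv2.imwrite("pics/scene7.png",cv2.resize(im[b[1]:b[3],b[0]:b[2]],None,fx=5,fy=5,interpolation=2)[:,:,::-1])
t=cams.camera("top");cv2.imwrite("pics/top7.png",t[:,:,::-1])
for nm,lo,hi in [("yel",(20,150,120),(32,255,255)),("grn",(50,120,60),(90,255,255)),("red",(0,180,80),(6,255,255)),("die",(7,200,150),(14,255,255))]:
    for c,st in blobs(im,lo,hi,8,(110,195,215,275)): print(nm,c,st)
a=cv2.imread("pics/scene6.png");z=cv2.imread("pics/scene7.png");cv2.imwrite("pics/cmp.png",cv2.resize(np.vstack([a,z]),(409,600)))
```

```text
9.9333 [ 0.54680333 -0.10589271  0.22485679] [-0.36668424 -0.36854631 -0.51048723]
yel [159.02 212.61] [154, 208, 11, 11, 96]
yel [142.87 225.9 ] [137, 221, 12, 11, 115]
grn [171.21 228.8 ] [165, 224, 13, 11, 110]
red [142.66 210.22] [139, 202, 10, 18, 92]
die [204.8  243.12] [200, 238, 9, 11, 51]
```

View pics/cmp.png

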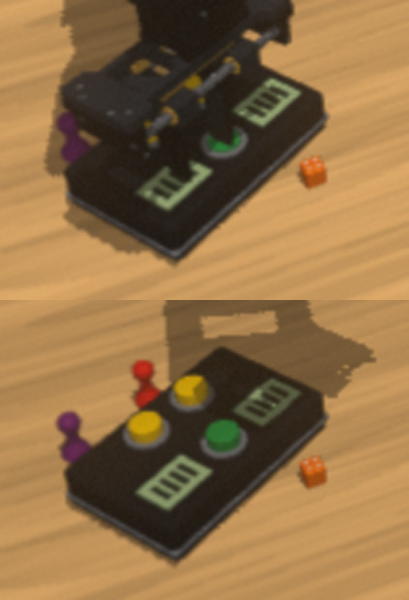

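View pics/top7.png

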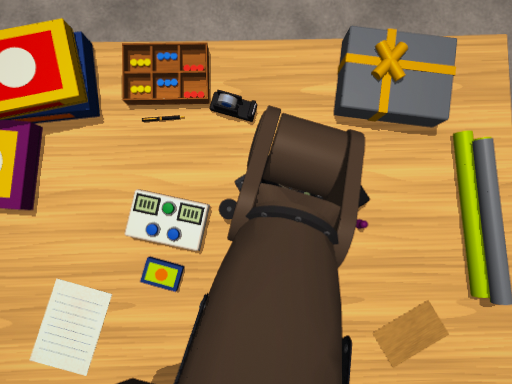

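The pressed view (top half) shows green flush in its ring. The final view shows all three keys up, and the keys, red pawn and die are within about a pixel of their starting positions. The arm is clear, so I'm handing in.

Run:
```python
from station import bot
print(bot.sign_off())
```

```text
the job is handed in; nothing more can be done
None
```

The black timer is reset and handed in at about 10 s.

- **Yellow keys:** I pressed both together, one fingertip on each, down to the stop. The tip height was 51.1 mm with about 20 N in total. I held them for about 2 s and let both come up.
- **Green key:** I then pressed it with one fingertip to the same 51.1 mm stop at about 14.5 N. I let it come up and drew the arm back.

**Last checks:**
- The scene camera showed all three keys up.
- The keys and the red pawn were within 1 px of where they started, and so was the die's outline. The die's blob centre shifted 1.4 px because the arm's shadow changed its mask, not because it moved.
- The white timer and the rest of the table looked unchanged.
- The wrist force was near zero, and the tool was about 0.22 m up, touching nothing.

**Odd readings:**
- The first green press stopped just short of the bottom, at 2.9 N, so I pressed 2 mm further before releasing. The key stayed down in between.
- A sideways force of up to about 7 N showed while the yellow keys were held, but the timer did not shift.
- The purple pawn was checked only by eye; it looked unmoved.

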